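# Turn a rocking bar magnifier onto its flat face over a form

## Task

The blue-framed half-round bar magnifier has been left rocking on its curved back. Still it with a touch, then roll it over onto its flat face and slide it onto the form so that it lies squarely along the yellow band and covers it. Keep the magnifier on the desk all the while rather than picking it up, leave the other things where they are, and let go of it at the end.

Things in the scene. Friction and masses are not known exactly. Their poses are not given: they have to be found in the camera images.
- magnifier: clear half-cylinder lens 140 mm long, radius 26 mm, about 0.26 kg, with blue end caps and blue rims on both long edges of its flat face, each 6 mm wide, 5 mm thick (64 mm over the rims). Origin: centre of the flat face; x along the bar, z from flat face into curved side. Starts rocking on its curve, flat face up, origin 26 mm above the desk, z down; flat side down: origin at desk height, z up
- magnifier_back (a point): crest of the curved side: the middle of the bar's length, 26 mm along the magnifier's z from its origin. On the desk at the start, 26 mm above the desk once the magnifier lies flat side down
- form: white sheet 150 x 170 mm lying flush on the desk (no height to speak of, fixed), with a yellow band 36 mm wide and 136 mm long through its middle. Origin: centre of the band at desk height; y along the band, x across it
- tube_cup: bystander: clear tub with used tubes, 107 mm across, 118 mm high, origin under its centre, z up
- wallet: bystander: brown wallet lying flat, 108 x 151 x 14 mm, origin under its centre
- lancet_box: bystander: white and red carton 60 x 90 x 45 mm, origin under its centre
- jar: bystander: clear jar 62 mm across, 117 mm high, origin under its centre, z up
There are look-alikes about, which are no part of the job. Of the things shaped like the magnifier, the clear one is meant.

How it is judged (in metres and radians):
On the way, in this order (a step that is already met when the one before it is completed fails the run):
1. the magnifier, still on its curved back, is held still by the fingers (contact force between the fingers and magnifier above 0.2 N and angular speed of magnifier below 0.3 rad/s and angle between magnifier's own z axis and vertical above 2.2 rad), for 0.2 s.
2. the magnifier lies flat side down on the desk (angle between magnifier's own z axis and vertical below 0.1 rad and height (world z) of magnifier below 0.006 m and angular speed of magnifier below 0.3 rad/s), for 0.2 s.
At the end, for the whole second after the job is handed in: The magnifier lies still on the desk flat side down (within 0.06 rad), its centre within 15 mm of the centre of the yellow band and its length within 0.15 rad of the band's direction (angle between magnifier's own z axis and vertical below 0.06 rad and height (world z) of magnifier below 0.005 m and horizontal distance between magnifier and form below 0.015 m and angle between the x axis of magnifier and the y axis of form, either way round below 0.15 rad and linear speed of magnifier below 0.02 m/s); the robot touches nothing.
It fails at once if the magnifier is lifted off the desk (centre of its flat face more than 60 mm up) (height (world z) of magnifier above 0.06 m).
It fails at once if a bystander (tub, wallet, carton, jar) is shifted more than 30 mm (distance of any of tube_cup, wallet, lancet_box, jar from where it was at the start of the episode above 0.03 m).
It also fails if it takes over 64 s, if anything falls off the work surface, if the arm or the gripper's body presses on something with over 40 N, if the wrist force passes 120 N, or if a joint passes its speed limit or range.

## Robot

A 6-joint arm with a two-finger parallel gripper is mounted at the origin on a cart in front of the work surface, level with it; the furniture and walls round the work are solid. World frame = base frame: x ahead of the robot, y to its left, z up, the work surface at z = 0. Lengths are in m, angles in degrees, forces in N, time in s.
With the tool pointing down it reaches from about 0.375 to 0.9 m from the base axis. Payload 3.1 kg.
Tool frame: the origin (TCP) lies at the very end of the fingers, on their centre line; the grasp point (between the pads) lies 19 mm behind it; z points along the fingers, y is the direction in which the jaws open and shut (so a half turn about z gives the same grasp; the last joint's range is limited). The gripper opens to 87 mm and grips with 3 to 60 N. Pads are 19 mm wide; open, the fingers measure 117 mm over their backs; the gripper's body (75 mm by 190 mm) begins 51 mm behind the grasp point.
Start: joints at [57.496, 30.224, 82.088, -0, 67.689, -10.227], TCP at [0.237, 0.578, 0.191] pointing down, gripper open.
Joint ranges: [-176.69, 176.69], [-43.24, 126.21], [12.49, 139.97], [-82, 262], [0, 151.66], [-163.58, 163.58]. Speed limits (degrees/s): [159.86, 159.86, 180, 180, 180, 180].

## Interface

Orientations are given as a 3x3 rotation matrix whose columns are the frame's x, y, z axes.
In Python, from rig import read_state, capture, hand_in gives the robot as it stands. The module is installed in compiled form; this text tells all that it offers.
- The arm moves only by the tool move_arm, never from a script. Its arguments are lists of equal length, an entry for each row: "linear": the shift along the tool's x, y, z in cm, a list of three; "angular": the turn, a rotation vector about the tool's x, y, z in rad, a list of three; "fingers": the gripper command: -1 is fully open, 1 is shut, values between are in proportion. In form: {"linear": [[tx, ty, tz], ...], "angular": [[wx, wy, wz], ...], "fingers": [fingers, ...]}. A call has 1 to 12 rows; each row is the pose to reach, as a shift and turn from the pose measured when the call began, along the tool's axes at that moment; what a row does not reach only later rows make up. A row lasts 1/12 s, in which the tool goes at most 41.7 mm and 7.16 degrees, less where a joint would pass 70% of its speed; a pose out of reach is approached as far as the arm can. A call with a gripper value outside its range is refused whole. The fingers move at their own pace and stop on an object; the grip force is fixed at half the most. Time passes only in rows, so rows that repeat a pose let the fingers close. It gives the time, the measured TCP pose, the force and the opening at its end, in the units of the state.
- read_state(): the state, without advancing time (a new reading comes with each control period).
- capture(name): name is "scene" or "top" or "wrist"; returns a dict with "color" (384x512x3 uint8, red, green, blue), "fx", "fy", "cx", "cy" (pixels), "k1" (the pictures are not rectified: a ray, as slopes to the right and down, at radius r is drawn at 1 + k1 r^2 times it, then the intrinsics apply), "view" (4x4, takes a point from world to camera coordinates); the wrist camera has in their place "hand_eye" (4x4, takes a point from camera to tool coordinates, whose origin is the TCP and whose axes are the flange's). Camera axes: x right, y down, z forward; pixel columns grow to the right and rows downward; lengths in m; the calibration is good to about 2 mm. A picture is of the moment at which its call begins: read the wrist's pose just before it. There is no depth.
- hand_in(): hands the job in, once; it reports no verdict.
The state is a dict: "time_s": time; "joint_positions": joint angles; "qvel": joint speeds; "tau": joint torques, N m; "position": TCP position; "tcp_rot": TCP orientation; "force": force on the tool from outside, world axes, zero at the start; "moment": the same for the moment, N m; "opening": opening from 0.0 (shut) to 1.0 (fully open).
Only numpy, scipy, OpenCV 4.12 (cv2) and the standard library are available. Lean on these libraries where they do the work, as an engineer would, in place of code of your own. Each camera call takes 0.05 s, during which the arm holds its last target. There are 200 camera calls.

## Working session

There is one attempt and no reset: what is moved stays moved. The work goes in short steps, Python scripts to look and compute and a tool call to move; the robot and the scene stay as the last step left them, time stands still between calls to the robot, and variables do not carry over. Pictures are saved under pics/ and viewed, about 8 in all and at most 12, crops included, and the job is handed in when it is done.

Besides the shell and the picture viewer there is one more tool, called in YAML: its name, and indented under it one key for each argument. move_arm: Moves the arm, as the interface text tells. Its arguments: {"type":"object","properties":{"linear":{"type":"array"},"angular":{"type":"array"},"fingers":{"type":"array"}},"required":["linear","angular","fingers"]}

```bash
mkdir -p pics
cat > h.py <<'E'
import numpy as np, cv2
from rig import read_state, capture
def world_cam(c, st=None):
    if 'view' in c: return np.linalg.inv(c['view'])
    T=np.eye(4); T[:3,:3]=st['tcp_rot']; T[:3,3]=st['position']; return T@c['hand_eye']
def ray(c,px,st=None):
    px=np.atleast_2d(np.array(px,float)); u=(px-[c['cx'],c['cy']])/[c['fx'],c['fy']]
    s=u.copy()
    for _ in range(20): s=u/(1+c['k1']*(s**2).sum(1,keepdims=True))
    M=world_cam(c,st); d=np.c_[s,np.ones(len(s))]@M[:3,:3].T
    return M[:3,3],d
def onplane(c,px,z,st=None):
    o,d=ray(c,px,st); return o+d*((z-o[2])/d[:,2:])
def save(c,n): cv2.imwrite('pics/'+n+'.png',cv2.cvtColor(c['color'],cv2.COLOR_RGB2BGR))
def tolocal(st,p): return np.array(st['tcp_rot']).T@(np.array(p)-st['position'])
E
python3 - <<'E'
from h import *
import pickle
st=read_state();print(st)
a=capture('scene');b=capture('top');pickle.dump((a,b),open('c.pkl','wb'))
im=np.hstack([a['color'],b['color']]);
for c,n in((a,'s'),(b,'t')): save(c,n)
print(world_cam(a)[:3,3],world_cam(b)[:3,3])
E
```

```text
{'time_s': 0.0, 'joint_positions': array([ 5.74976588e+01,  3.02786267e+01,  8.21573454e+01, -1.18131285e-03,
        6.76894471e+01, -1.02253996e+01]), 'qvel': array([ 0.05290053, -0.05686165,  0.00019223,  0.12794169,  0.0050247 ,
       -0.03188734]), 'tau': array([-3.29592667e-04, -4.40043390e+01, -1.76591223e+01,  6.31129090e-02,
        5.81574161e-02, -1.71666165e-04]), 'position': array([0.23644302, 0.57767117, 0.18977004]), 'tcp_rot': array([[-9.25365114e-01,  3.79075269e-01, -1.16012420e-03],
       [ 3.79076864e-01,  9.25363326e-01, -1.85636415e-03],
       [ 3.69834651e-04, -2.15759087e-03, -9.99997604e-01]]), 'force': array([0.62089548, 0.06733596, 0.3952746 ]), 'moment': array([-0.01294097,  0.07054816,  0.02478343]), 'opening': 1.000728260412627}
[-0.39444508 -0.65086779  0.56133108] [ 0.32936089 -0.03174251  1.30542279]
```

View pics/s.png

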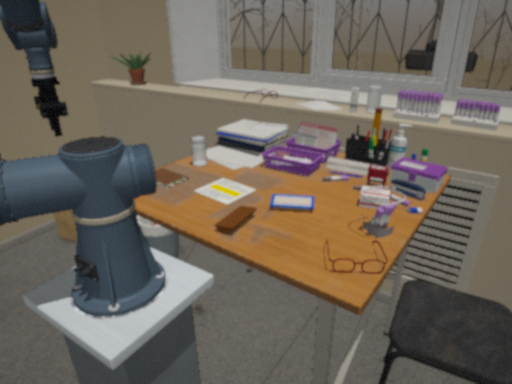

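View pics/t.png

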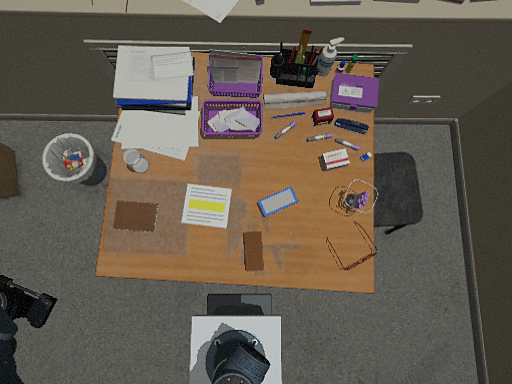

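The top view shows the form at about (207,206) with a horizontal yellow band, and the blue-framed magnifier at about (278,201). The brown wallet is at (135,216), another brown block at (253,251), the jar at (135,160), the carton at (335,158) and the tub at (358,198). Next I'll measure them.

Run:
```python
from h import *
import pickle
def meas(b,tag):
    hsv=cv2.cvtColor(b['color'],cv2.COLOR_RGB2HSV)
    for n,lo,hi,z in(('yellow',(24,120,120),(34,255,255),0),('blue',(100,110,60),(125,255,255),.026)):
        m=cv2.inRange(hsv,lo,hi)
        cs,_=cv2.findContours(m,cv2.RETR_EXTERNAL,cv2.CHAIN_APPROX_NONE)
        for c in cs:
            if cv2.contourArea(c)<60: continue
            r=cv2.minAreaRect(c); P=onplane(b,cv2.boxPoints(r),z); 
            print(tag,n,np.round(r[0]),'ctr',P.mean(0).round(4)); e1,e2=P[1]-P[0],P[2]-P[1]
            for e in(e1,e2): print('   side',np.linalg.norm(e).round(4),np.degrees(np.arctan2(e[1],e[0])).round(1))
b=capture('top'); meas(b,'top')
for n,p in(('wallet',(135,216)),('brown',(253,251)),('corner',(98,275)),('corner2',(374,292)),('tub',(358,198)),('carton',(335,158))): print(n,onplane(b,p,0).round(3))
h=cv2.resize(b['color'][165:285,90:300],None,fx=3.8,fy=3.8,interpolation=cv2.INTER_CUBIC); save({'color':h},'t2')
```

```text
top yellow [206. 205.] ctr [0.5506 0.116  0.    ]
   side 0.0322 -5.0
   side 0.1348 -97.0
top blue [277. 201.] ctr [ 0.5643 -0.1507  0.026 ]
   side 0.1417 -65.3
   side 0.0632 -157.2
top blue [153.  91.] ctr [1.0015 0.3307 0.026 ]
   side 0.2961 -87.2
   side 0.1148 -176.6
wallet [[0.508 0.381 0.   ]]
brown [[ 0.379 -0.06   0.   ]]
corner [[0.294 0.499 0.   ]]
corner2 [[ 0.233 -0.5    0.   ]]
tub [[ 0.581 -0.462  0.   ]]
carton [[ 0.739 -0.38   0.   ]]
```

View pics/t2.png

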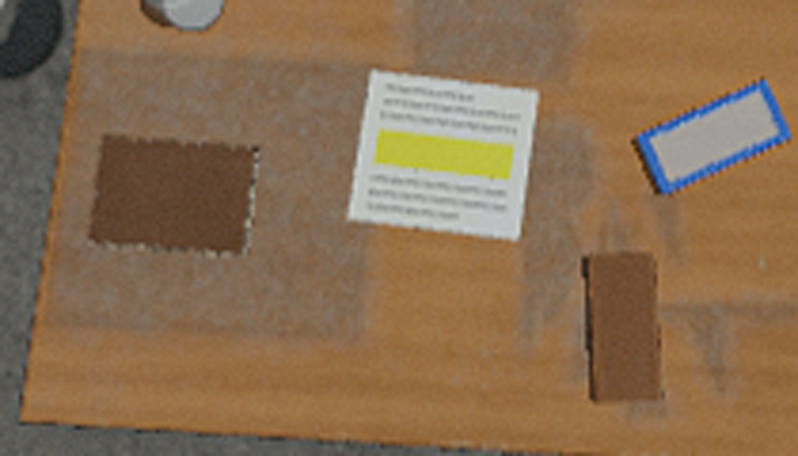

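The magnified top view confirms this: the clear magnifier is at about (0.564, -0.151) and the band at (0.551, 0.116). The second bar-shaped thing is opaque brown, so it's the look-alike. My plan is to press both open fingertips on the flat face to still it. Then I'll scoop under the near rim with the tool leaned 45° to roll it away from the robot, and finally grip across the rims and drag it.

```bash
cat >> h.py <<'E'
from scipy.spatial.transform import Rotation as Rn
def frame(yaw_x,lean=0):  # tool x heading (deg) when upright, z down, lean about tool y
    c,s=np.cos(np.radians(yaw_x)),np.sin(np.radians(yaw_x))
    R=np.array([[c,s,0],[s,-c,0],[0,0,-1]])
    return R@Rn.from_euler('y',lean,degrees=True).as_matrix()
def go(pos,R):
    st=read_state(); R0=st['tcp_rot']
    print('lin cm',(tolocal(st,pos)*100).round(2),'ang',Rn.from_matrix(R0.T@R).as_rotvec().round(3))
E
python3 -c "
from h import *
go([.564,-.151,.09],frame(24))"
```

```text
lin cm [-57.93 -55.02  10.07] ang [-1.000e-03  2.000e-03  2.334e+00]
```

move_arm:
  linear:
    - [-57.9, -55.0, 5]
    - [-57.9, -55.0, 5]
    - [-57.9, -55.0, 5]
    - [-57.9, -55.0, 5]
    - [-57.9, -55.0, 5]
    - [-57.9, -55.0, 5]
    - [-57.9, -55.0, 5]
    - [-57.9, -55.0, 5]
    - [-57.9, -55.0, 5]
    - [-57.9, -55.0, 5]
    - [-57.9, -55.0, 5]
    - [-57.9, -55.0, 5]
  angular:
    - [0, 0, 2.33]
    - [0, 0, 2.33]
    - [0, 0, 2.33]
    - [0, 0, 2.33]
    - [0, 0, 2.33]
    - [0, 0, 2.33]
    - [0, 0, 2.33]
    - [0, 0, 2.33]
    - [0, 0, 2.33]
    - [0, 0, 2.33]
    - [0, 0, 2.33]
    - [0, 0, 2.33]
  fingers: [-1, -1, -1, -1, -1, -1, -1, -1, -1, -1, -1, -1]

```text
time_s: 1.15
position: [0.4414, 0.1211, 0.1594]
tcp_rot: [[0.319, 0.948, -0.0], [0.948, -0.319, -0.001], [-0.001, 0.0, -1.0]]
force: [0.6, 0.4, 0.8]
opening: 1.001
```

```bash
python3 -c "
from h import *
go([.564,-.151,.07],frame(24))"
```

```text
lin cm [-21.87  20.29   8.97] ang [0.001 0.001 0.828]
```

move_arm:
  linear:
    - [-21.9, 20.3, 7]
    - [-21.9, 20.3, 7]
    - [-21.9, 20.3, 8]
    - [-21.9, 20.3, 9]
    - [-21.9, 20.3, 9]
    - [-21.9, 20.3, 9]
    - [-21.9, 20.3, 9]
    - [-21.9, 20.3, 9]
    - [-21.9, 20.3, 9]
    - [-21.9, 20.3, 9]
    - [-21.9, 20.3, 9]
    - [-21.9, 20.3, 9]
  angular:
    - [0, 0, 0.828]
    - [0, 0, 0.828]
    - [0, 0, 0.828]
    - [0, 0, 0.828]
    - [0, 0, 0.828]
    - [0, 0, 0.828]
    - [0, 0, 0.828]
    - [0, 0, 0.828]
    - [0, 0, 0.828]
    - [0, 0, 0.828]
    - [0, 0, 0.828]
    - [0, 0, 0.828]
  fingers: [-1, -1, -1, -1, -1, -1, -1, -1, -1, -1, -1, -1]

```text
time_s: 2.15
position: [0.5631, -0.1496, 0.0699]
tcp_rot: [[0.913, 0.408, -0.001], [0.408, -0.913, -0.0], [-0.001, -0.0, -1.0]]
force: [0.6, 1.5, -0.3]
opening: 1.0
```

Run:
```python
from h import *
import time
st=read_state(); print(st['time_s'])
for i in range(2):
    st=read_state(); c=capture('wrist')
    if i==0: save(c,'w1')
    hsv=cv2.cvtColor(c['color'],cv2.COLOR_RGB2HSV); m=cv2.inRange(hsv,(100,110,60),(125,255,255))
    cs,_=cv2.findContours(m,cv2.RETR_EXTERNAL,cv2.CHAIN_APPROX_NONE)
    q=max(cs,key=cv2.contourArea); r=cv2.minAreaRect(q); P=onplane(c,cv2.boxPoints(r),.026,st); print(r,P.round(3).tolist(),P.mean(0).round(4))
go([.564,-.151,.04],frame(24))
```

```text
2.15
((260.5, 199.5), (77.0, 177.0), 90.0) [[0.567, -0.075, 0.026], [0.622, -0.199, 0.026], [0.566, -0.23, 0.026], [0.507, -0.097, 0.026]] [ 0.5655 -0.15    0.026 ]
((260.2326354980469, 198.61599731445312), (78.01368713378906, 176.14051818847656), 89.53419494628906) [[0.568, -0.074, 0.026], [0.624, -0.198, 0.026], [0.567, -0.229, 0.026], [0.507, -0.097, 0.026]] [ 0.5663 -0.1495  0.026 ]
lin cm [-0.01  0.13  3.02] ang [0.001 0.001 0.002]
```

View pics/w1.png

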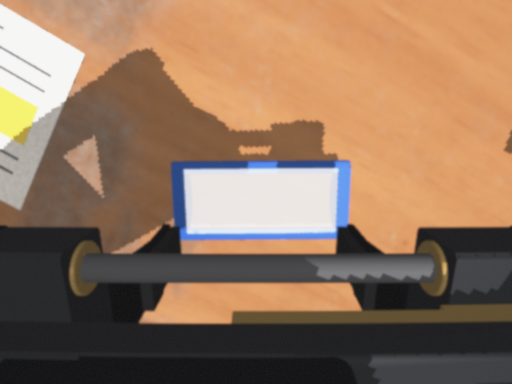

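In the wrist view the magnifier spans columns 172–350 and rows 160–240, squarely under the open fingers. I'll descend on it gently.

move_arm:
  linear:
    - [0.2, 0.1, 2.0]
    - [0.2, 0.1, 3.5]
    - [0.2, 0.1, 3.8]
    - [0.2, 0.1, 4.0]
    - [0.2, 0.1, 4.1]
    - [0.2, 0.1, 4.2]
    - [0.2, 0.1, 4.3]
    - [0.2, 0.1, 4.4]
    - [0.2, 0.1, 4.45]
  angular:
    - [0, 0, 0]
    - [0, 0, 0]
    - [0, 0, 0]
    - [0, 0, 0]
    - [0, 0, 0]
    - [0, 0, 0]
    - [0, 0, 0]
    - [0, 0, 0]
    - [0, 0, 0]
  fingers: [-1, -1, -1, -1, -1, -1, -1, -1, -1]

```text
time_s: 3.0
position: [0.5661, -0.15, 0.0261]
tcp_rot: [[0.913, 0.408, 0.0], [0.408, -0.913, -0.001], [-0.0, 0.001, -1.0]]
force: [-0.4, 0.8, -0.4]
opening: 0.999
```

move_arm:
  linear:
    - [0, 0, 0.1]
    - [0, 0, 0.15]
    - [0, 0, 0.2]
    - [0, 0, 0.2]
    - [0, 0, 0.2]
    - [0, 0, 0.2]
  angular:
    - [0, 0, 0]
    - [0, 0, 0]
    - [0, 0, 0]
    - [0, 0, 0]
    - [0, 0, 0]
    - [0, 0, 0]
  fingers: [-1, -1, -1, -1, -1, -1]

```text
time_s: 3.5
position: [0.5661, -0.1501, 0.0241]
tcp_rot: [[0.913, 0.408, 0.0], [0.408, -0.913, -0.001], [-0.0, 0.001, -1.0]]
force: [-0.1, -0.2, 0.9]
opening: 0.997
```

move_arm:
  linear:
    - [0, 0, 0.1]
    - [0, 0, 0.2]
    - [0, 0, 0.2]
    - [0, 0, 0.2]
    - [0, 0, 0.2]
  angular:
    - [0, 0, 0]
    - [0, 0, 0]
    - [0, 0, 0]
    - [0, 0, 0]
    - [0, 0, 0]
  fingers: [-1, -1, -1, -1, -1]

```text
time_s: 3.92
position: [0.566, -0.1501, 0.0221]
tcp_rot: [[0.913, 0.408, 0.0], [0.408, -0.913, -0.001], [-0.0, 0.001, -1.0]]
force: [0.0, -0.1, -0.3]
opening: 1.003
```

Run:
```python
from h import *
st=read_state(); c=capture('wrist'); s=capture('scene'); save(c,'w2')
hsv=cv2.cvtColor(c['color'],cv2.COLOR_RGB2HSV); m=cv2.inRange(hsv,(100,110,60),(125,255,255))
cs,_=cv2.findContours(m,cv2.RETR_EXTERNAL,cv2.CHAIN_APPROX_NONE)
q=max(cs,key=cv2.contourArea); r=cv2.minAreaRect(q); P=onplane(c,cv2.boxPoints(r),.026,st); print(r,P.round(3).tolist())
k=cv2.resize(s['color'][170:240,250:340],(512,398),interpolation=cv2.INTER_CUBIC)[:384]
im=np.vstack([c['color'][:,:],])
cv2.imwrite('pics/w2.png',cv2.cvtColor(cv2.resize(np.hstack([im,k]),(800,300)),cv2.COLOR_RGB2BGR))
```

```text
((258.5, 208.0), (58.0, 219.0), 90.0) [[0.566, -0.075, 0.026], [0.621, -0.2, 0.026], [0.587, -0.219, 0.026], [0.529, -0.088, 0.026]]
```

View pics/w2.png

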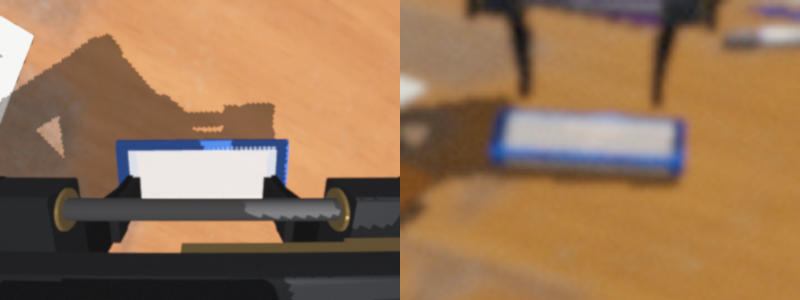

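Run:
```python
from h import *
s=capture('scene'); V=s['view']; st=read_state()
def proj(p,c=s,V=V):
    q=V@np.r_[p,1]; x=q[:2]/q[2]; x=x*(1+c['k1']*(x@x)); return x*[c['fx'],c['fy']]+[c['cx'],c['cy']]
R=st['tcp_rot']; T=st['position']
for y in(-.058,-.0435,.0435,.058): print(proj(T+R@[0,y,0]).round(1), proj(T+R@[0,y,-.03]).round(1))
a=np.array([-.407,.914,0]);p=np.array([.914,.407,0]);C=np.array([.566,-.15,.026])
for i in(-1,1):
  for j in(-1,1): print('lens',proj(C+i*.07*a+j*.032*p).round(1))
y0,x0=175,262
cv2.imwrite('pics/s3.png',cv2.cvtColor(cv2.resize(s['color'][y0:y0+45,x0:x0+60],(800,600),interpolation=cv2.INTER_CUBIC),cv2.COLOR_RGB2BGR))
```

```text
[274.1 199.1] [274.2 190.9]
[278.5 199.4] [278.6 191.1]
[305.2 201.1] [305.6 192.7]
[309.7 201.3] [310.1 193. ]
lens [313.2 205.1]
lens [313.7 196.3]
lens [269.2 202.2]
lens [271.7 193.7]
```

View pics/s3.png

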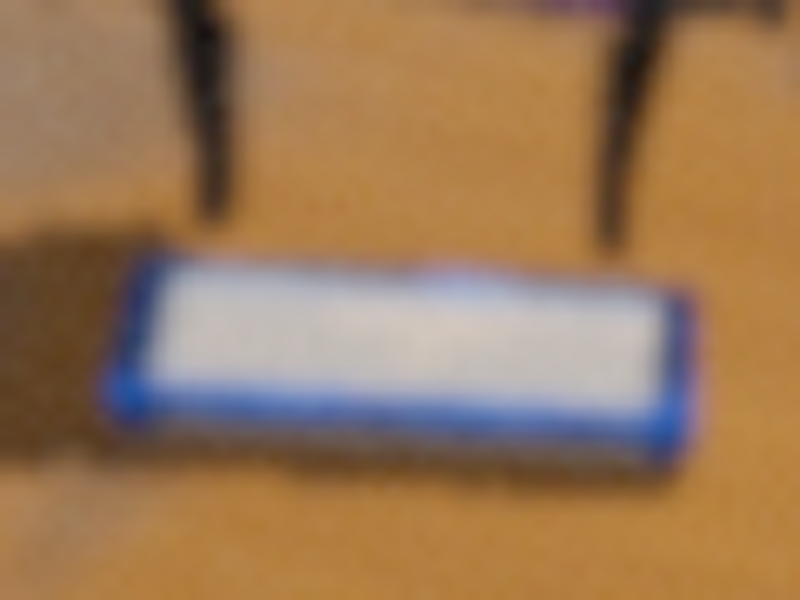

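Run:
```python
from h import *
st=read_state(); w=capture('wrist'); s=capture('scene')
H=w['hand_eye']; print('hand_eye',H.round(3).tolist(), w['fx'],w['cx'],w['cy'])
def tri(pw,ps):
    o1,d1=ray(w,pw,st); o2,d2=ray(s,ps); d1,d2=d1[0],d2[0]
    k=np.linalg.lstsq(np.c_[d1,-d2],o2-o1,rcond=None)[0]; A,B=o1+k[0]*d1,o2+k[1]*d2
    print((A*1e3).round(),(B*1e3).round(),'tool mm',(tolocal(st,(A+B)/2)*1e3).round(1))
for pw in((180,228),(165,226)): tri(pw,(278.1,191.1))
for pw in((338,228),(352,226)): tri(pw,(307.8,193.7))
# projection of nominal tips in wrist view
for y in(-.0435,.0435,-.058,.058):
  for z in(0,-.03):
    q=np.linalg.inv(H)@[0,y,z,1]; x=q[:2]/q[2]; x=x*(1+w['k1']*(x@x)); print(y,z,(x*[w['fx'],w['fy']]+[w['cx'],w['cy']]).round())
save({'color':cv2.resize(w['color'][150:330,90:430],None,fx=2.3,fy=2.3,interpolation=cv2.INTER_CUBIC)},'w3')
```

```text
hand_eye [[-0.0, -0.965, -0.261, 0.071], [1.0, -0.0, 0.0, -0.001], [-0.0, -0.261, 0.965, -0.195], [0.0, 0.0, 0.0, 1.0]] 312.97780107789407 258.0596115163582 195.1368619486239
[ 553. -106.   49.] [ 553. -106.   49.] tool mm [  6.4 -45.7 -26.9]
[552. -98.  51.] [ 555. -105.   48.] tool mm [  8.1 -49.8 -27.4]
[ 589. -190.   46.] [ 592. -194.   47.] tool mm [  5.3  48.4 -23.8]
[ 594. -196.   47.] [ 593. -194.   46.] tool mm [  6.6  52.2 -24.4]
-0.0435 0 [193. 222.]
-0.0435 -0.03 [183. 241.]
0.0435 0 [325. 222.]
0.0435 -0.03 [336. 240.]
-0.058 0 [171. 222.]
-0.058 -0.03 [157. 240.]
0.058 0 [347. 222.]
0.058 -0.03 [361. 240.]
```

View pics/w3.png

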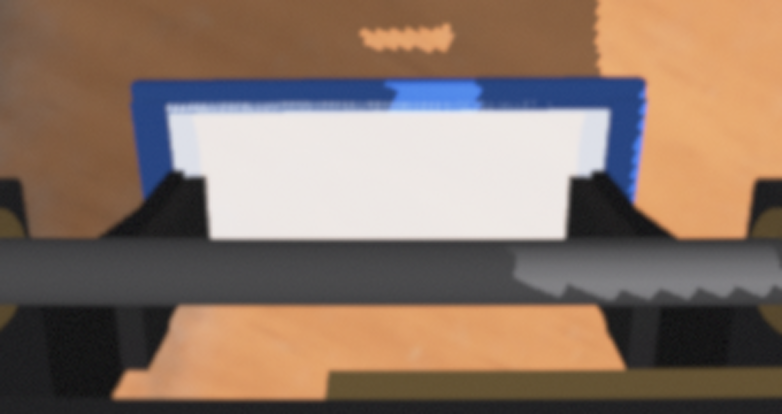

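The wrist close-up and triangulation show the open fingertips about 25 mm behind the nominal TCP, because the fingers swing on an arc as they open. They're still some 22 mm above the lens, so I'll carry on down until there's contact.

move_arm:
  linear:
    - [0, 0, 0.8]
    - [0, 0, 1.4]
    - [0, 0, 1.7]
    - [0, 0, 1.8]
    - [0, 0, 1.9]
    - [0, 0, 2.0]
    - [0, 0, 2.05]
    - [0, 0, 2.1]
  angular:
    - [0, 0, 0]
    - [0, 0, 0]
    - [0, 0, 0]
    - [0, 0, 0]
    - [0, 0, 0]
    - [0, 0, 0]
    - [0, 0, 0]
    - [0, 0, 0]
  fingers: [-1, -1, -1, -1, -1, -1, -1, -1]

```text
time_s: 4.83
position: [0.5662, -0.1501, 0.0012]
tcp_rot: [[0.913, 0.408, 0.001], [0.408, -0.913, -0.001], [0.0, 0.002, -1.0]]
force: [0.1, 0.6, 0.4]
opening: 1.001
```

move_arm:
  linear:
    - [0, 0, 0.07]
    - [0, 0, 0.14]
    - [0, 0, 0.2]
    - [0, 0, 0.2]
  angular:
    - [0, 0, 0]
    - [0, 0, 0]
    - [0, 0, 0]
    - [0, 0, 0]
  fingers: [-1, -1, -1, -1]

```text
time_s: 5.17
position: [0.5662, -0.1501, -0.0009]
tcp_rot: [[0.913, 0.408, 0.001], [0.408, -0.913, -0.001], [0.0, 0.002, -1.0]]
force: [0.3, -0.2, 0.1]
opening: 0.999
```

move_arm:
  linear:
    - [0, 0, 0.07]
    - [0, 0, 0.14]
    - [0, 0, 0.2]
    - [0, 0, 0.2]
  angular:
    - [0, 0, 0]
    - [0, 0, 0]
    - [0, 0, 0]
    - [0, 0, 0]
  fingers: [-1, -1, -1, -1]

```text
time_s: 5.5
position: [0.5661, -0.1501, -0.003]
tcp_rot: [[0.913, 0.408, 0.0], [0.408, -0.913, -0.001], [-0.0, 0.001, -1.0]]
force: [0.6, 0.6, 0.6]
opening: 1.0
```

move_arm:
  linear:
    - [0, 0, 0.07]
    - [0, 0, 0.14]
    - [0, 0, 0.2]
    - [0, 0, 0.25]
    - [0, 0, 0.25]
  angular:
    - [0, 0, 0]
    - [0, 0, 0]
    - [0, 0, 0]
    - [0, 0, 0]
    - [0, 0, 0]
  fingers: [-1, -1, -1, -1, -1]

```text
time_s: 5.92
position: [0.5661, -0.1501, -0.0053]
tcp_rot: [[0.913, 0.408, 0.0], [0.408, -0.913, -0.001], [-0.0, 0.001, -1.0]]
force: [0.5, 0.3, 1.7]
opening: 1.0
```

move_arm:
  linear:
    - [0, 0, 0.05]
    - [0, 0, 0.1]
    - [0, 0, 0.1]
    - [0, 0, 0.1]
  angular:
    - [0, 0, 0]
    - [0, 0, 0]
    - [0, 0, 0]
    - [0, 0, 0]
  fingers: [-1, -1, -1, -1]

```text
time_s: 6.25
position: [0.5661, -0.1501, -0.0054]
tcp_rot: [[0.913, 0.408, 0.0], [0.408, -0.913, -0.001], [-0.0, 0.001, -1.0]]
force: [-1.2, 0.5, 7.2]
opening: 1.002
```

Contact: 7 N, and the arm has stopped. So open tips sit about 31 mm behind the TCP. I'll hold briefly, then lift straight up.

move_arm:
  linear:
    - [0, 0, 0.05]
    - [0, 0, 0.05]
    - [0, 0, 0.05]
    - [0, 0, 0.05]
    - [0, 0, 0]
    - [0, 0, -0.2]
    - [0, 0, -1]
    - [0, 0, -4]
    - [0, 0, -6]
    - [0, 0, -6]
    - [0, 0, -6]
  angular:
    - [0, 0, 0]
    - [0, 0, 0]
    - [0, 0, 0]
    - [0, 0, 0]
    - [0, 0, 0]
    - [0, 0, 0]
    - [0, 0, 0]
    - [0, 0, 0]
    - [0, 0, 0]
    - [0, 0, 0]
    - [0, 0, 0]
  fingers: [-1, -1, -1, -1, -1, -1, -1, -1, -1, -1, -1]

```text
time_s: 7.17
position: [0.5672, -0.1505, 0.056]
tcp_rot: [[0.913, 0.408, 0.004], [0.408, -0.913, -0.003], [0.002, 0.004, -1.0]]
force: [-0.2, 0.5, 0.2]
opening: 1.005
```

```bash
cat > m.py <<'E'
from h import *
def mag(z=.026):
    b=capture('top')
    hsv=cv2.cvtColor(b['color'],cv2.COLOR_RGB2HSV); m=cv2.inRange(hsv,(100,110,60),(125,255,255)); m[:130]=0
    pts=cv2.findNonZero(m); r=cv2.minAreaRect(pts); P=onplane(b,cv2.boxPoints(r),z); print('top',P.mean(0).round(4),[(np.linalg.norm(e).round(4),np.degrees(np.arctan2(e[1],e[0])).round(1)) for e in(P[1]-P[0],P[2]-P[1])])
    return b
def magw(z=.026):
    st=read_state(); c=capture('wrist')
    hsv=cv2.cvtColor(c['color'],cv2.COLOR_RGB2HSV); m=cv2.inRange(hsv,(100,110,60),(125,255,255))
    cs,_=cv2.findContours(m,cv2.RETR_EXTERNAL,cv2.CHAIN_APPROX_NONE); q=max(cs,key=cv2.contourArea)
    P=onplane(c,q[:,0],z,st)[:,:2]; r=cv2.minAreaRect(P.astype(np.float32)); print('wrist',r); return c
E
python3 -c "
from m import *
c=magw(); magw(); mag()
"
```

```text
wrist ((0.5730981230735779, -0.14659692347049713), (0.043615490198135376, 0.13924065232276917), 24.066741943359375)
wrist ((0.5730507373809814, -0.14666154980659485), (0.04410262405872345, 0.13937339186668396), 24.032962799072266)
top [0.5292 0.04   0.026 ] [(np.float64(1.1336), np.float64(-84.3)), (np.float64(0.5408), np.float64(-178.7))]
```

The magnifier is still and level. I'll scoop with shut fingers, whose tip is at the TCP, leaned 45°. First I go behind the near rim.

```bash
cat >> h.py <<'E'
P0=np.array([.5634,-.1505]); pv=np.array([.9135,.4067])
def tip(d,z): return np.r_[P0+d/1000*pv, z/1000]
E
python3 -c "
from h import *
go(tip(-75,60),frame(24,45))"
```

```text
lin cm [-7.7  -0.   -0.62] ang [-0.001  0.787  0.001]
```

move_arm:
  linear:
    - [-2, 0, -1.5]
    - [-5, 0, -1.5]
    - [-7.7, 0, -0.6]
    - [-7.7, 0, -0.6]
    - [-7.7, 0, -0.6]
    - [-7.7, 0, -0.6]
    - [-7.7, 0, -0.6]
    - [-7.7, 0, -0.6]
    - [-7.7, 0, -0.6]
    - [-7.7, 0, -0.6]
  angular:
    - [0, 0.1, 0]
    - [0, 0.25, 0]
    - [0, 0.4, 0]
    - [0, 0.5, 0]
    - [0, 0.6, 0]
    - [0, 0.7, 0]
    - [0, 0.785, 0]
    - [0, 0.785, 0]
    - [0, 0.785, 0]
    - [0, 0.785, 0]
  fingers: [1, 1, 1, 1, 1, 1, 1, 1, 1, 1]

```text
time_s: 8.15
position: [0.4943, -0.1788, 0.0586]
tcp_rot: [[0.684, 0.418, 0.598], [0.304, -0.908, 0.287], [0.663, -0.014, -0.749]]
force: [-0.7, 0.0, -0.7]
opening: 0.324
```

```bash
python3 -c "
from h import *
for d,z in((-75,60),(-65,14),(-42,11),(-35,11)): go(tip(d,z),frame(24,45))
save(capture('scene'),'s4')
c=capture('wrist');save(c,'w4')
im=np.hstack([cv2.imread('pics/s4.png')[130:290,170:380],cv2.resize(cv2.imread('pics/w4.png'),(213,160))])
cv2.imwrite('pics/x4.png',cv2.resize(im,None,fx=1.89,fy=1.89))"
```

```text
lin cm [ 0.07  0.22 -0.13] ang [-0.019  0.061 -0.001]
lin cm [-2.23  0.3   3.98] ang [-0.019  0.061 -0.001]
lin cm [-0.71  0.33  5.73] ang [-0.019  0.061 -0.001]
lin cm [-0.19  0.34  6.19] ang [-0.019  0.061 -0.001]
```

View pics/x4.png

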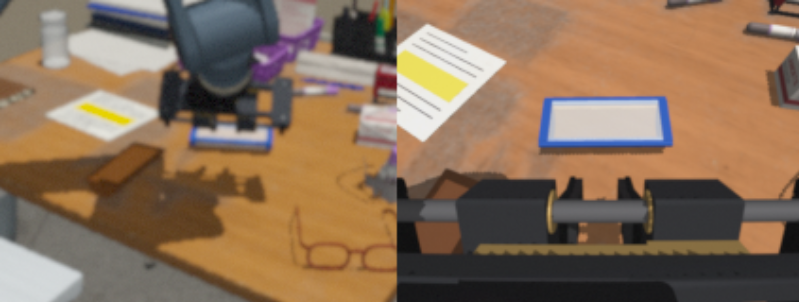

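The wrist view shows the magnifier still flat side up and untouched ahead of the fingers, which are still closing. Next I lower the tip behind the near rim and slip it under.

move_arm:
  linear:
    - [-1.0, 0.2, 1.5]
    - [-2.2, 0.3, 3.0]
    - [-2.2, 0.3, 4.0]
    - [-2.2, 0.3, 4.0]
    - [-2.2, 0.3, 4.0]
  angular:
    - [-0.019, 0.061, 0]
    - [-0.019, 0.061, 0]
    - [-0.019, 0.061, 0]
    - [-0.019, 0.061, 0]
    - [-0.019, 0.061, 0]
  fingers: [1, 1, 1, 1, 1]

```text
time_s: 8.67
position: [0.5019, -0.1751, 0.0114]
tcp_rot: [[0.654, 0.404, 0.64], [0.28, -0.915, 0.292], [0.703, -0.012, -0.711]]
force: [-0.0, 0.0, 0.3]
opening: 0.009
```

```bash
python3 -c "
from h import *
for d,z in((-45,10),(-35,10),(-20,20),(0,38),(15,45),(32,51),(52,50),(66,45),(66,80)): go(tip(d,z),frame(24,45))"
```

```text
lin cm [1.41 0.25 1.58] ang [-0.006  0.005 -0.011]
lin cm [2.12 0.25 2.29] ang [-0.006  0.005 -0.011]
lin cm [3.89 0.23 2.63] ang [-0.006  0.005 -0.011]
lin cm [6.58 0.2  2.76] ang [-0.006  0.005 -0.011]
lin cm [8.14 0.19 3.31] ang [-0.006  0.005 -0.011]
lin cm [9.77 0.18 4.08] ang [-0.006  0.005 -0.011]
lin cm [11.12  0.17  5.56] ang [-0.006  0.005 -0.011]
lin cm [11.76  0.17  6.9 ] ang [-0.006  0.005 -0.011]
lin cm [14.23  0.13  4.41] ang [-0.006  0.005 -0.011]
```

move_arm:
  linear:
    - [1.0, 0.25, 1.0]
    - [1.4, 0.25, 1.6]
    - [2.1, 0.25, 2.3]
    - [2.6, 0.25, 2.4]
    - [3.2, 0.25, 2.5]
    - [3.9, 0.2, 2.6]
    - [4.8, 0.2, 2.7]
    - [5.7, 0.2, 2.7]
    - [6.6, 0.2, 2.8]
    - [6.6, 0.2, 2.8]
  angular:
    - [0, 0, 0]
    - [0, 0, 0]
    - [0, 0, 0]
    - [0, 0, 0]
    - [0, 0, 0]
    - [0, 0, 0]
    - [0, 0, 0]
    - [0, 0, 0]
    - [0, 0, 0]
    - [0, 0, 0]
  fingers: [1, 1, 1, 1, 1, 1, 1, 1, 1, 1]

```text
time_s: 9.5
position: [0.5649, -0.1498, 0.0395]
tcp_rot: [[0.652, 0.405, 0.641], [0.282, -0.914, 0.292], [0.704, -0.01, -0.71]]
force: [-1.0, -0.9, 0.4]
opening: 0.01
```

```bash
python3 -c "
from h import *
for d,z in((0,38),(15,45),(32,51),(52,50),(66,45),(66,80)): go(tip(d,z),frame(24,45))
w=capture('wrist');s=capture('scene');t=capture('top')
r=lambda i:cv2.resize(i,(400,300),interpolation=cv2.INTER_CUBIC)
save({'color':np.hstack([r(w['color']),r(s['color'][155:230,240:340])])},'x5')"
```

```text
lin cm [-0.22  0.01 -0.01] ang [-0.006  0.004 -0.008]
lin cm [1.34 0.   0.55] ang [-0.006  0.004 -0.008]
lin cm [ 2.97 -0.01  1.32] ang [-0.006  0.004 -0.008]
lin cm [ 4.32 -0.01  2.8 ] ang [-0.006  0.004 -0.008]
lin cm [ 4.96 -0.01  4.14] ang [-0.006  0.004 -0.008]
lin cm [ 7.42 -0.04  1.66] ang [-0.006  0.004 -0.008]
```

View pics/x5.png

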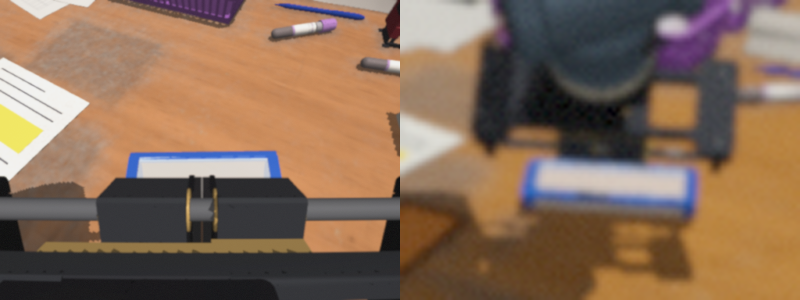

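The wrist view shows the magnifier still face up, and the shut tips look as short as the open ones. So the real fingertips are a fixed ~30 mm behind the reported TCP, and the sweep passed over the top without touching. I'll put that offset into the plan and redo the scoop.

```bash
cat >> h.py <<'E'
OFF=.030
def T(d,z,lean=45,yaw=24):
    R=frame(yaw,lean); return tip(d,z)+OFF*R[:,2],R
E
python3 -c "
from m import *
for d,z in((-40,65),(-75,50),(-70,12),(-50,10.5)): go(*T(d,z))
"
```

```text
lin cm [-0.94  0.01 -1.75] ang [-0.006  0.006 -0.01 ]
lin cm [-4.49  0.04 -3.15] ang [-0.006  0.006 -0.01 ]
lin cm [-6.8   0.08 -0.09] ang [-0.006  0.006 -0.01 ]
lin cm [-5.48  0.08  1.42] ang [-0.006  0.006 -0.01 ]
```

move_arm:
  linear:
    - [-0.9, 0, -1.8]
    - [-4.5, 0, -3.1]
    - [-5.5, 0.1, -3.0]
    - [-6.8, 0.1, -1.5]
    - [-6.8, 0.1, -0.4]
    - [-6.8, 0.1, -0.1]
    - [-6.8, 0.1, -0.1]
  angular:
    - [0, 0, 0]
    - [0, 0, 0]
    - [0, 0, 0]
    - [0, 0, 0]
    - [0, 0, 0]
    - [0, 0, 0]
    - [0, 0, 0]
  fingers: [1, 1, 1, 1, 1, 1, 1]

```text
time_s: 10.23
position: [0.5186, -0.1701, -0.0099]
tcp_rot: [[0.655, 0.404, 0.639], [0.279, -0.915, 0.293], [0.703, -0.014, -0.711]]
force: [-0.0, -0.2, -0.3]
opening: 0.005
```

```bash
python3 -c "
from m import *
magw()
for d,z in((-45,10),(-36,10),(-20,22),(0,38)): go(*T(d,z))
w=capture('wrist');s=capture('scene')
r=lambda i:cv2.resize(i,(400,300),interpolation=cv2.INTER_CUBIC)
save({'color':np.hstack([r(w['color']),r(s['color'][155:230,240:340])])},'x6')"
```

```text
wrist ((0.5626911520957947, -0.15136128664016724), (0.06453660875558853, 0.13997527956962585), 24.484926223754883)
lin cm [1.66 0.02 1.9 ] ang [-0.007  0.006 -0.011]
lin cm [2.3  0.02 2.53] ang [-0.007  0.006 -0.011]
lin cm [4.28 0.   2.8 ] ang [-0.007  0.006 -0.011]
lin cm [ 6.83 -0.02  3.07] ang [-0.007  0.006 -0.011]
```

View pics/x6.png

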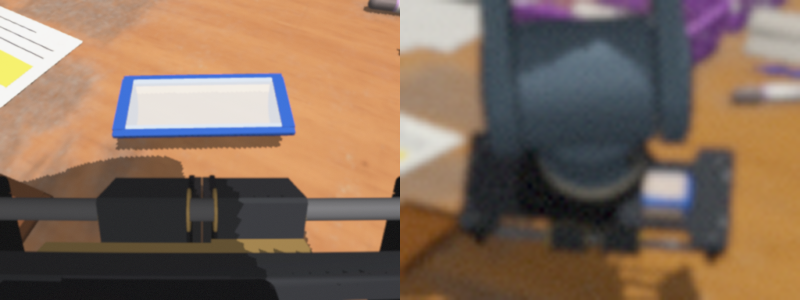

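The wrist view shows the magnifier clear ahead, measured at (0.563, -0.151), with the tip low behind its near rim. Scooping now.

move_arm:
  linear:
    - [0.9, 0, 1.1]
    - [1.7, 0, 1.9]
    - [2.3, 0, 2.5]
    - [2.8, 0, 2.6]
    - [3.3, 0, 2.7]
    - [3.8, 0, 2.7]
    - [4.3, 0, 2.8]
  angular:
    - [0, 0, 0]
    - [0, 0, 0]
    - [0, 0, 0]
    - [0, 0, 0]
    - [0, 0, 0]
    - [0, 0, 0]
    - [0, 0, 0]
  fingers: [1, 1, 1, 1, 1, 1, 1]

```text
time_s: 10.97
position: [0.5649, -0.1501, 0.0021]
tcp_rot: [[0.654, 0.404, 0.64], [0.28, -0.915, 0.291], [0.703, -0.011, -0.711]]
force: [0.3, -0.2, 0.5]
opening: 0.006
```

```bash
python3 -c "
from m import *
magw(.026)
for d,z in((-20,22),(0,38),(15,46),(32,52),(52,51),(66,46),(66,80)): go(*T(d,z))"
```

```text
wrist ((0.5706712603569031, -0.14767366647720337), (0.043418046087026596, 0.15176832675933838), 24.361547470092773)
lin cm [-0.22 -0.03  0.07] ang [-0.006  0.005 -0.009]
lin cm [ 2.33 -0.05  0.34] ang [-0.006  0.005 -0.009]
lin cm [ 3.96 -0.06  0.82] ang [-0.006  0.005 -0.009]
lin cm [ 5.59 -0.07  1.59] ang [-0.006  0.005 -0.009]
lin cm [ 6.94 -0.08  3.07] ang [-0.006  0.005 -0.009]
lin cm [ 7.58 -0.08  4.41] ang [-0.006  0.005 -0.009]
lin cm [ 9.97 -0.11  2.  ] ang [-0.006  0.005 -0.009]
```

move_arm:
  linear:
    - [0.4, 0, 0.1]
    - [1.1, 0, 0.2]
    - [1.8, 0, 0.3]
    - [2.4, 0, 0.3]
    - [2.4, 0, 0.3]
  angular:
    - [0, 0, 0]
    - [0, 0, 0]
    - [0, 0, 0]
    - [0, 0, 0]
    - [0, 0, 0]
  fingers: [1, 1, 1, 1, 1]

```text
time_s: 11.43
position: [0.5838, -0.1421, 0.0183]
tcp_rot: [[0.652, 0.406, 0.641], [0.282, -0.914, 0.292], [0.704, -0.009, -0.71]]
force: [-1.3, -1.0, -0.3]
opening: 0.005
```

```bash
python3 -c "
from m import *
w=magw(.026);s=capture('scene')
r=lambda i:cv2.resize(i,(400,300),interpolation=cv2.INTER_CUBIC)
save({'color':np.hstack([r(w['color']),r(s['color'][155:230,240:340])])},'x7')
for d,z in((0,38),(15,46),(32,52),(52,51),(66,46),(66,80)): go(*T(d,z))"
```

```text
wrist ((0.5818547010421753, -0.14272218942642212), (0.023662781342864037, 0.1641685515642166), 23.462818145751953)
lin cm [-0.07 -0.05  0.05] ang [-0.006  0.005 -0.008]
lin cm [ 1.56 -0.06  0.54] ang [-0.006  0.005 -0.008]
lin cm [ 3.19 -0.07  1.31] ang [-0.006  0.005 -0.008]
lin cm [ 4.54 -0.08  2.78] ang [-0.006  0.005 -0.008]
lin cm [ 5.18 -0.07  4.12] ang [-0.006  0.005 -0.008]
lin cm [ 7.57 -0.11  1.71] ang [-0.006  0.005 -0.008]
```

View pics/x7.png

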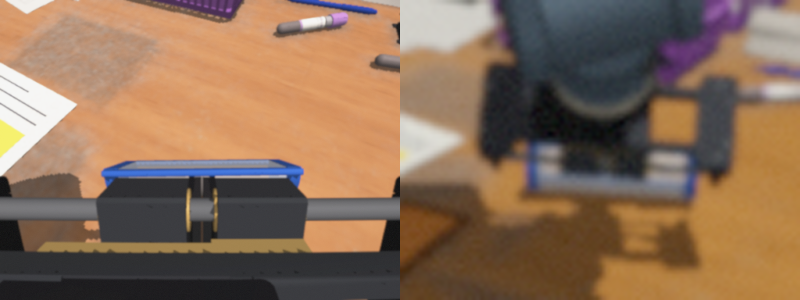

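The magnifier is tilted up steeply, with its raised rim riding on the fingertip (blue line near row 172 in the wrist half). I'll keep following the arc over the top.

move_arm:
  linear:
    - [0.7, 0, 0.3]
    - [1.5, 0, 0.5]
    - [2.4, 0, 0.9]
    - [3.2, 0, 1.3]
    - [3.9, 0, 2.0]
    - [4.5, 0, 2.8]
    - [4.9, 0, 3.5]
    - [5.2, 0, 4.1]
    - [5.2, 0, 4.1]
  angular:
    - [0, 0, 0]
    - [0, 0, 0]
    - [0, 0, 0]
    - [0, 0, 0]
    - [0, 0, 0]
    - [0, 0, 0]
    - [0, 0, 0]
    - [0, 0, 0]
    - [0, 0, 0]
  fingers: [1, 1, 1, 1, 1, 1, 1, 1, 1]

```text
time_s: 12.28
position: [0.6464, -0.1148, 0.0276]
tcp_rot: [[0.647, 0.407, 0.644], [0.283, -0.913, 0.293], [0.708, -0.007, -0.706]]
force: [0.1, -0.3, -0.2]
opening: 0.005
```

```bash
python3 -c "
from m import *
for z in(0,.026): w=magw(z)
save(w,'w8')
st=read_state();print(tolocal(st,st['position']+np.array([0,0,.06]))*100)"
```

```text
wrist ((0.6621201634407043, -0.10658189654350281), (0.017821185290813446, 0.16159120202064514), 23.828386306762695)
wrist ((0.6484848856925964, -0.11296842992305756), (0.015544701367616653, 0.13814952969551086), 23.75775146484375)
[ 4.22134162 -0.05559547 -4.2634709 ]
```

Run:
```python
from m import *
def blobs(c,st=None,roi=None):
    hsv=cv2.cvtColor(c['color'],cv2.COLOR_RGB2HSV); m=cv2.inRange(hsv,(100,110,60),(125,255,255))
    if roi is not None: k=np.zeros_like(m); k[roi]=m[roi]; m=k
    n,l,s,ce=cv2.connectedComponentsWithStats(m)
    for i in range(1,n):
        if s[i,4]>5: print(s[i].tolist(), onplane(c,[s[i,:2],s[i,:2]+s[i,2:4]],0.0,st)[:,:2].round(3).tolist(),onplane(c,[s[i,:2],s[i,:2]+s[i,2:4]],0.026,st)[:,:2].round(3).tolist())
st=read_state()
print('w');blobs(capture('wrist'),st)
print('s');blobs(capture('scene'),roi=np.s_[170:225,255:350])
print('t');blobs(capture('top'),roi=np.s_[165:240,230:330])
```

```text
w
[372, 36, 130, 24, 770] [[0.914, -0.134], [0.931, -0.27]] [[0.871, -0.136], [0.886, -0.256]]
[153, 205, 212, 24, 1316] [[0.635, -0.029], [0.681, -0.184]] [[0.627, -0.044], [0.667, -0.18]]
s
[274, 189, 3, 10, 18] [[0.652, -0.032], [0.587, -0.082]] [[0.603, -0.06], [0.542, -0.109]]
[312, 192, 2, 8, 12] [[0.702, -0.159], [0.647, -0.193]] [[0.651, -0.182], [0.599, -0.214]]
[303, 200, 6, 1, 6] [[0.628, -0.161], [0.632, -0.182]] [[0.58, -0.184], [0.584, -0.203]]
t
[249, 178, 12, 14, 39] [[0.657, -0.045], [0.602, -0.091]] [[0.651, -0.044], [0.597, -0.089]]
```

The numbers agree with it lying flat: the end caps are low, the near rim is at desk level and the force is zero. I'll rise clear, level the tool, and turn the jaws across the bar for the slide.

move_arm:
  linear:
    - [1.4, 0, -1.4]
    - [3, 0, -3]
    - [5.0, 0, -5.0]
    - [6.4, 0, -6.4]
    - [6.4, 0, -6.4]
  angular:
    - [0, 0, 0]
    - [0, 0, 0]
    - [0, 0, 0]
    - [0, 0, 0]
    - [0, 0, 0]
  fingers: [1, 1, 1, 1, 1]

```text
time_s: 12.95
position: [0.6449, -0.1174, 0.1186]
tcp_rot: [[0.65, 0.404, 0.643], [0.282, -0.915, 0.289], [0.705, -0.007, -0.709]]
force: [0.7, -0.5, -0.7]
opening: 0.007
```

Run:
```python
from m import *
for z in(0,.003,.026): w=magw(z)
save(w,'w9')
go([.62,-.125,.12],frame(114))
go([.62,-.125,.12],frame(-66))
print(read_state()['joint_positions'].round())
```

```text
wrist ((0.920403778553009, -0.2006312757730484), (0.009993813000619411, 0.13333357870578766), 8.186792373657227)
wrist ((0.9172786474227905, -0.200556218624115), (0.00988055020570755, 0.13267116248607635), 8.094478607177734)
wrist ((0.8894029259681702, -0.19750146567821503), (0.009034556336700916, 0.12074676156044006), 9.404706954956055)
lin cm [-1.36 -0.16 -2.13] ang [ 0.602 -0.617 -1.491]
lin cm [-1.36 -0.16 -2.13] ang [-0.616 -0.6    1.476]
[-40.  37. 111.  79.  40. -40.]
```

Run:
```python
from m import *
go([.61,-.13,.12],frame(24))
```

```text
lin cm [-2.15 -0.1  -2.91] ang [-0.01  -0.779 -0.008]
```

move_arm:
  linear:
    - [-1, 0, -1.5]
    - [-2.1, 0, -2.9]
    - [-2.1, 0, -2.9]
    - [-2.1, 0, -2.9]
    - [-2.1, 0, -2.9]
    - [-2.1, 0, -2.9]
    - [-2.1, 0, -2.9]
    - [-2.1, 0, -2.9]
    - [-2.1, 0, -2.9]
  angular:
    - [0, -0.12, 0]
    - [0, -0.24, 0]
    - [0, -0.36, 0]
    - [0, -0.48, 0]
    - [0, -0.6, 0]
    - [0, -0.7, 0]
    - [-0.01, -0.779, 0]
    - [-0.01, -0.779, 0]
    - [-0.01, -0.779, 0]
  fingers: [-1, -1, -1, -1, -1, -1, -1, -1, -1]

```text
time_s: 13.85
position: [0.6132, -0.1299, 0.1193]
tcp_rot: [[0.915, 0.402, -0.004], [0.402, -0.915, -0.001], [-0.004, -0.001, -1.0]]
force: [0.2, 0.1, -0.2]
opening: 0.604
```

Run:
```python
from m import *
for z in(0,.003,.026): w=magw(z)
save(w,'w10')
go([.63,-.12,.12],frame(114))
print(read_state()['joint_positions'].round())
```

```text
wrist ((0.6364841461181641, -0.11795638501644135), (0.06310492753982544, 0.15096378326416016), 24.311786651611328)
wrist ((0.6369376182556152, -0.11785539984703064), (0.06251179426908493, 0.14953942596912384), 24.264081954956055)
wrist ((0.6400346755981445, -0.11647413671016693), (0.05756455659866333, 0.13840489089488983), 24.321714401245117)
lin cm [ 2.18 -0.06 -0.22] ang [-0.007 -0.003 -1.575]
[-22.  35.  86.   0.  59.  44.]
```

The magnifier lies flat side down at (0.6365, -0.118): its width reads 63 mm and its axis is unchanged. I'll turn the jaws across it.

move_arm:
  linear:
    - [2.5, -0.5, 0]
    - [2.5, -0.5, 0]
    - [2.5, -0.5, 0]
    - [2.5, -0.5, 0]
    - [2.5, -0.5, 0]
    - [2.5, -0.5, 0]
    - [2.5, -0.5, 0]
    - [2.5, -0.5, 0]
    - [2.5, -0.5, 0]
    - [2.5, -0.5, 0]
    - [2.5, -0.5, 0]
    - [2.5, -0.5, 0]
  angular:
    - [0, 0, -1.57]
    - [0, 0, -1.57]
    - [0, 0, -1.57]
    - [0, 0, -1.57]
    - [0, 0, -1.57]
    - [0, 0, -1.57]
    - [0, 0, -1.57]
    - [0, 0, -1.57]
    - [0, 0, -1.57]
    - [0, 0, -1.57]
    - [0, 0, -1.57]
    - [0, 0, -1.57]
  fingers: [-1, -1, -1, -1, -1, -1, -1, -1, -1, -1, -1, -1]

```text
time_s: 15.0
position: [0.6286, -0.1152, 0.116]
tcp_rot: [[-0.339, 0.941, -0.008], [0.941, 0.339, 0.008], [0.01, -0.005, -1.0]]
force: [0.4, -0.5, 0.2]
opening: 0.998
```

Run:
```python
from m import *
w=magw(.003)
go([.6365,-.118,0.0],frame(114.3))
```

```text
wrist ((0.6375234127044678, -0.11912735551595688), (0.06234322488307953, 0.1407548189163208), 24.223779678344727)
lin cm [-0.64  0.7  11.6 ] ang [-0.004 -0.01  -0.074]
```

Confirmed at (0.637, -0.119). Descending to just above the rims, then lower.

move_arm:
  linear:
    - [-0.6, 0.7, 3]
    - [-0.6, 0.7, 6]
    - [-0.6, 0.7, 9]
    - [-0.6, 0.7, 11.5]
    - [-0.6, 0.7, 12.5]
    - [-0.6, 0.7, 13.2]
    - [-0.6, 0.7, 13.7]
    - [-0.6, 0.7, 13.7]
  angular:
    - [0, -0.01, -0.074]
    - [0, -0.01, -0.074]
    - [0, -0.01, -0.074]
    - [0, -0.01, -0.074]
    - [0, -0.01, -0.074]
    - [0, -0.01, -0.074]
    - [0, -0.01, -0.074]
    - [0, -0.01, -0.074]
  fingers: [-1, -1, -1, -1, -1, -1, -1, -1]

```text
time_s: 15.72
position: [0.636, -0.1178, -0.0212]
tcp_rot: [[-0.41, 0.912, -0.004], [0.912, 0.41, -0.002], [0.0, -0.004, -1.0]]
force: [0.2, 0.1, -0.1]
opening: 1.0
```

move_arm:
  linear:
    - [0, 0.05, 0.4]
    - [0, 0.05, 0.7]
    - [0, 0.05, 0.8]
    - [0, 0.05, 0.8]
    - [0, 0.05, 0.8]
    - [0, 0.05, 0.8]
    - [0, 0.05, 0.8]
    - [0, 0.05, 0.8]
    - [0, 0.05, 0.8]
    - [0, 0.05, 0.8]
  angular:
    - [0, 0, 0]
    - [0, 0, 0]
    - [0, 0, 0]
    - [0, 0, 0]
    - [0, 0, 0]
    - [0, 0, 0]
    - [0, 0, 0]
    - [0, 0, 0]
    - [0, 0, 0]
    - [0, 0, 0]
  fingers: [-1, -1, -1, 0.3, 0.3, 0.3, 0.3, 0.3, 0.3, 0.3]

```text
time_s: 16.55
position: [0.6366, -0.1176, -0.029]
tcp_rot: [[-0.41, 0.912, -0.004], [0.912, 0.41, -0.002], [-0.0, -0.004, -1.0]]
force: [0.9, 1.1, 1.2]
opening: 0.718
```

Run:
```python
from m import *
# band again in a fresh top view
b=capture('top'); hsv=cv2.cvtColor(b['color'],cv2.COLOR_RGB2HSV); m=cv2.inRange(hsv,(24,120,120),(34,255,255))
n,l,s,c=cv2.connectedComponentsWithStats(m); i=1+np.argmax(s[1:,4]); pts=np.argwhere(l==i)[:,::-1]
P=onplane(b,pts,0)[:,:2].astype(np.float32); r=cv2.minAreaRect(P); print('band',r)
w=capture('wrist'); print(read_state()['opening'])
go([r[0][0],r[0][1],-.029],frame(84))
```

```text
band ((0.690177857875824, 0.627834677696228), (0.003939660731703043, 0.011221456341445446), 0.4492047429084778)
0.716639503585264
lin cm [65.79 35.46 -0.15] ang [-0.004  0.001  0.527]
```

Gripped: the opening is 62 mm. The arm hides the band from the top camera now, so I'll use the first measurement, (0.5506, 0.116) with heading about 84°, and drag in two stages.

Run:
```python
from m import *
go([.5506,.116,-.029],frame(84))
```

```text
lin cm [ 2.483e+01  1.740e+00 -1.000e-02] ang [-0.004  0.001  0.527]
```

move_arm:
  linear:
    - [0.8, 0, 0]
    - [2.2, 0.2, 0]
    - [4, 0.3, 0]
    - [6, 0.4, 0]
    - [8, 0.6, 0]
    - [10, 0.7, 0]
    - [12, 0.8, 0]
    - [14, 1.0, 0]
    - [15.5, 1.1, 0]
    - [16.5, 1.2, 0]
    - [17, 1.2, 0]
    - [17, 1.2, 0]
  angular:
    - [0, 0, 0.03]
    - [0, 0, 0.06]
    - [0, 0, 0.1]
    - [0, 0, 0.15]
    - [0, 0, 0.2]
    - [0, 0, 0.25]
    - [0, 0, 0.3]
    - [0, 0, 0.36]
    - [0, 0, 0.42]
    - [0, 0, 0.48]
    - [0, 0, 0.527]
    - [0, 0, 0.527]
  fingers: [0.3, 0.3, 0.3, 0.3, 0.3, 0.3, 0.3, 0.3, 0.3, 0.3, 0.3, 0.3]

```text
time_s: 17.65
position: [0.5771, 0.0437, -0.029]
tcp_rot: [[0.104, 0.995, -0.004], [0.995, -0.104, -0.001], [-0.002, -0.004, -1.0]]
force: [0.3, 0.6, 1.8]
opening: 0.718
```

Run:
```python
from m import *
go([.5506,.116,-.029],frame(84))
st=read_state(); w=capture('wrist'); print('mag');magw(.003)
hsv=cv2.cvtColor(w['color'],cv2.COLOR_RGB2HSV); m=cv2.inRange(hsv,(24,120,100),(34,255,255))
cs,_=cv2.findContours(m,cv2.RETR_EXTERNAL,cv2.CHAIN_APPROX_NONE); q=max(cs,key=cv2.contourArea)
P=onplane(w,q[:,0],0,st)[:,:2]; print(cv2.minAreaRect(P.astype(np.float32)),cv2.boundingRect(q)); 
save(w,'w11')
```

```text
lin cm [ 6.92 -3.39  0.  ] ang [-0.004  0.002  0.001]
mag
wrist ((0.5803666710853577, 0.07424105703830719), (0.07609521597623825, 0.06481152772903442), 84.23472595214844)
((0.546798586845398, 0.1090678796172142), (0.12239407747983932, 0.035704705864191055), 83.12986755371094) (146, 0, 76, 240)
```

View pics/w11.png

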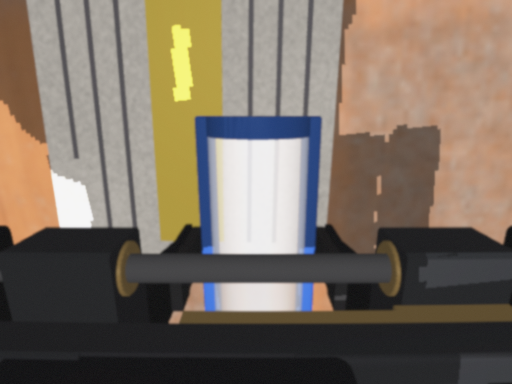

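The wrist view shows the magnifier gripped squarely (front end at row 117, columns 195–322) with the band to its left (columns 147–222). The two views put the band centre at about (0.549, 0.116), heading 83.5°. This is the final slide.

move_arm:
  linear:
    - [0.7, -0.4, 0]
    - [1.8, -0.9, 0]
    - [3.2, -1.6, 0]
    - [4.6, -2.3, 0]
    - [5.8, -2.9, 0]
    - [6.6, -3.3, 0]
    - [7.0, -3.5, 0]
    - [7.0, -3.55, 0]
    - [7.0, -3.55, 0]
    - [7.0, -3.55, 0]
  angular:
    - [0, 0, 0.01]
    - [0, 0, 0.01]
    - [0, 0, 0.01]
    - [0, 0, 0.01]
    - [0, 0, 0.01]
    - [0, 0, 0.01]
    - [0, 0, 0.01]
    - [0, 0, 0.01]
    - [0, 0, 0.01]
    - [0, 0, 0.01]
  fingers: [0.3, 0.3, 0.3, 0.3, 0.3, 0.3, 0.3, 0.3, 0.3, 0.3]

```text
time_s: 18.58
position: [0.5493, 0.116, -0.029]
tcp_rot: [[0.113, 0.994, -0.005], [0.994, -0.113, -0.001], [-0.002, -0.005, -1.0]]
force: [-0.4, 1.3, 0.9]
opening: 0.717
```

move_arm:
  linear:
    - [0, 0, 0]
    - [0, 0, 0]
    - [0, 0, 0]
    - [0, 0, 0]
    - [0, 0, 0]
    - [0, 0, 0]
    - [0, 0, -0.5]
    - [0, 0, -2.5]
    - [0, 0, -5]
    - [0, 0, -8]
    - [0, 0, -11]
    - [0, 0, -12]
  angular:
    - [0, 0, 0]
    - [0, 0, 0]
    - [0, 0, 0]
    - [0, 0, 0]
    - [0, 0, 0]
    - [0, 0, 0]
    - [0, 0, 0]
    - [0, 0, 0]
    - [0, 0, 0]
    - [0, 0, 0]
    - [0, 0, 0]
    - [0, 0, 0]
  fingers: [-1, -1, -1, -1, -1, -1, -1, -1, -1, -1, -1, -1]

```text
time_s: 19.58
position: [0.5525, 0.1163, 0.0953]
tcp_rot: [[0.113, 0.994, 0.003], [0.994, -0.113, -0.001], [-0.001, 0.003, -1.0]]
force: [2.0, 0.5, -0.1]
opening: 0.999
```

Run:
```python
from m import *
magw(.003)
st=read_state(); w=capture('wrist')
hsv=cv2.cvtColor(w['color'],cv2.COLOR_RGB2HSV)
# white sheet extents: low-saturation region
m=cv2.inRange(hsv,(0,0,60),(180,50,255)); m=cv2.morphologyEx(m,cv2.MORPH_CLOSE,np.ones((25,25)))
cs,_=cv2.findContours(m,cv2.RETR_EXTERNAL,cv2.CHAIN_APPROX_NONE); q=max(cs,key=cv2.contourArea)
print('sheet',cv2.minAreaRect(onplane(w,q[:,0],0,st)[:,:2].astype(np.float32)),cv2.boundingRect(q))
save(w,'w12')
print(st['position'],st['opening'],st['time_s'])
```

```text
wrist ((0.5487760305404663, 0.11679945886135101), (0.1342175155878067, 0.06316132843494415), 83.43372344970703)
sheet ((0.552686333656311, 0.10162883996963501), (0.2024054378271103, 0.5418225526809692), 81.36392211914062) (0, 95, 512, 204)
[0.5529378  0.11631153 0.09563843] 1.0005799443645456 19.6333
```

The magnifier measures (0.5488, 0.1168) at 83.4°, within about 1 mm and 0.1° of the band estimate. I'll pull the arm aside for one independent check from above.

move_arm:
  linear:
    - [0, 0, -3]
    - [0, 0, -7]
    - [-4, 0, -10]
    - [-8, 0, -10]
    - [-12, 0, -10]
    - [-16, 0, -10]
    - [-20, 0, -10]
    - [-24, 0, -10]
    - [-28, 0, -10]
    - [-28, 0, -10]
    - [-28, 0, -10]
  angular:
    - [0, 0, 0]
    - [0, 0, 0]
    - [0, 0, 0]
    - [0, 0, 0]
    - [0, 0, 0]
    - [0, 0, 0]
    - [0, 0, 0]
    - [0, 0, 0]
    - [0, 0, 0]
    - [0, 0, 0]
    - [0, 0, 0]
  fingers: [-1, -1, -1, -1, -1, -1, -1, -1, -1, -1, -1]

```text
time_s: 20.6
position: [0.5188, -0.1637, 0.1918]
tcp_rot: [[0.118, 0.993, -0.002], [0.993, -0.118, 0.001], [0.001, -0.002, -1.0]]
force: [0.0, 1.0, -0.3]
opening: 1.0
```

Run:
```python
from m import *
b=capture('top'); hsv=cv2.cvtColor(b['color'],cv2.COLOR_RGB2HSV)
def rect(img,lo,hi,z,k=1):
    m=np.zeros(img.shape[:2],np.uint8); m[165:250,165:245]=cv2.inRange(img,lo,hi)[165:250,165:245]
    m=cv2.morphologyEx(m,cv2.MORPH_CLOSE,np.ones((k,k)))
    cs,_=cv2.findContours(m,cv2.RETR_EXTERNAL,cv2.CHAIN_APPROX_NONE); q=max(cs,key=cv2.contourArea)
    return cv2.minAreaRect(onplane(b,q[:,0],z)[:,:2].astype(np.float32))
print('mag',rect(hsv,(100,80,50),(128,255,255),.003))
hs=hsv.copy(); 
m=cv2.inRange(hsv,(0,0,110),(180,60,255))|cv2.inRange(hsv,(100,80,50),(128,255,255)); 
print('sheet',rect(m[...,None].repeat(3,2),(200,)*3,(255,)*3,0,9))
import pickle; a=pickle.load(open('c.pkl','rb'))[1]
d=np.abs(a['color'].astype(int)-b['color']).sum(2)
for n,(x,y) in dict(wallet=(135,216),jar=(135,160),carton=(335,158),tub=(358,198),brown=(253,251)).items(): print(n,d[y-18:y+18,x-22:x+22].mean().round(1))
print(read_state()['time_s'],read_state()['qvel'].round(1))
```

```text
mag ((0.551291823387146, 0.11781512945890427), (0.14369426667690277, 0.0633864775300026), 83.55498504638672)
sheet ((0.5606024861335754, 0.11527463048696518), (0.17247915267944336, 0.17406482994556427), 83.28448486328125)
wallet 27.9
jar 35.2
carton 39.1
tub 29.2
brown 122.7
20.65 [ 2.5 -0.8  0.6  0.2  0.1 -0. ]
```

```bash
python3 -c "
from rig import hand_in
print(hand_in())"
```

```text
the job is handed in; nothing more can be done
None
```

The job is handed in: the magnifier lies flat side down along the yellow band, released, with the arm moved clear. I stilled it with a roughly 7 N touch of the open fingertips. Then I scooped under its near rim with shut fingers to roll it over on the desk, gripped it across the rims and slid it onto the form. It finished at about 21 s of the 64 s.

**Final position:**

| | Centre (m) | Heading |
|---|---|---|
| Magnifier, top camera | (0.551, 0.118) | 83.6° |
| Magnifier, wrist camera | (0.549, 0.117) | 83.4° |
| Band, measured earlier | (0.549–0.551, 0.116) | about 83–84° |

That is about 2 mm and under 1° off.

**What failed or disagreed:**
- **Fingertips:** They sit about 30 mm behind the reported TCP. Because of this, my first descent stopped short and my first scoop passed over the magnifier without touching it. I corrected for the offset after that.
- **Sheet outline:** The last top-view outline of the sheet put its centre at (0.561, 0.115). It came out about 172 × 174 mm against the real 150 × 170 mm, so I relied on the band measurements instead.
- **Last look:** The picture limit was reached, so I checked the final placement by numbers only.
- **Other things:** I compared the wallet, jar, carton and tub only by picture difference between the start and the end. The differences were modest (28–39 summed over the colour channels). The brown look-alike's was larger (123), probably because the arm was over it, but I did not confirm that.

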